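# Even out two spin-dryer racks on the balance

## Robot

A 6-joint arm with a two-finger parallel gripper is mounted at the origin on the work surface. World frame = base frame: x ahead of the robot, y to its left, z up, the work surface at z = 0. Lengths are in m, angles in degrees, forces in N, time in s.
With the tool pointing down it reaches from about 0.375 to 0.9 m from the base axis. Payload 3.1 kg.
Tool frame: the origin (TCP) lies midway between the tips of the shut fingers; the grasp point (between the pads) lies 19 mm behind it; z points along the fingers, y is the line along which they close (so a half turn about z gives the same grasp; the last joint's range is limited). The gripper opens to 87 mm and grips with 3 to 60 N. Pads are 19 mm wide; open, the fingers measure 117 mm over their backs; the gripper's body (75 mm by 190 mm) begins 51 mm behind the grasp point.
Start: joints at [58.298, 30.224, 82.088, -0, 67.689, -10.227], TCP at [0.229, 0.582, 0.223] pointing down, gripper open.
Joint ranges: [-176.69, 176.69], [-43.24, 126.21], [12.49, 139.97], [-82, 262], [0, 151.66], [-163.58, 163.58]. Speed limits (degrees/s): [159.86, 159.86, 180, 180, 180, 180].

## Interface

Orientations are given as a 3x3 rotation matrix whose columns are the frame's x, y, z axes.
In Python, from rig import bot, capture gives the robot as it stands.
- The arm moves only by the tool hand_motion, called after "Request:" by a JSON object that holds its "api" and its "payload". Schema: {"type":"object","properties":{"ticks":{"type":"array","items":{"type":"object","properties":{"d":{"type":"array","items":{"type":"number"},"minItems":3,"maxItems":3},"turn_vec":{"type":"array","items":{"type":"number"},"minItems":3,"maxItems":3},"aperture":{"type":"number"}},"additionalProperties":false,"required":["aperture"]},"minItems":1,"maxItems":20},"only":{"type":"string"},"quiet":{"type":"boolean"},"lines":{"type":"string"}},"required":["ticks"],"additionalProperties":false}. ticks is a list of rows, 1 to 20 of them, each an object with the fields d (a list: dx, dy, dz in cm), turn_vec (a list: a rotation vector rx, ry, rz in units of 2 degrees), aperture (the opening from 0.0 (shut) to 1.0 (fully open)); a field left out counts as zero (the opening has to be given); each row is the pose to reach, as a shift and turn from the pose commanded when the call began, along the tool's axes at that moment; what a row does not reach only later rows make up. A row lasts 1/10 s, in which the tool goes at most 0.05 m and 8.59 degrees, less where a joint would pass 70% of its speed; a pose out of reach is approached as far as the arm can. The fingers move at their own pace and stop on an object; the grip force is fixed at half the most. Time passes only in rows, so rows that do not move let the fingers close. The tool returns the time, the measured TCP pose, the force, the opening and the grip force at its end. only (a regular expression) keeps the lines of the reply that match it, lines (a string "A,B") keeps lines A to B, and quiet returns only ok. Input that does not fit is refused with a message, and nothing moves.
- bot.read_state(): the state, without advancing time (a new reading comes with each control period).
- capture(name): name is "side" or "top" or "wrist"; returns a dict with "color" (480x640x3 uint8, red, green, blue), "K" (3x3 intrinsics, pixels), "view" (4x4, takes a point from world to camera coordinates); the wrist camera has in their place "mount" (4x4, takes a point from camera to tool coordinates, whose origin is the TCP and whose axes are the flange's). Camera axes: x right, y up, looking along -z (the intrinsics and any distortion apply to the point x, -y, -z); pixel columns grow to the right and rows downward; lengths in m; the calibration is good to about 2 mm. A picture is of the moment at which its call begins: read the wrist's pose just before it. There is no depth.
- bot.hand_in(): hands the job in; it is judged then, once.
The state is a dict: "time_s": time; "joint_positions": joint angles; "qvel": joint speeds; "tau": joint torques, N m; "position": TCP position; "tcp_rot": TCP orientation; "force": force on the tool from outside, world axes, zero at the start; "moment": the same for the moment, N m; "opening": opening from 0.0 (shut) to 1.0 (fully open); "grasp_force": force on a finger pad.
Only numpy, scipy, OpenCV 4.12 (cv2) and the standard library are available. Lean on these libraries where they do the work, as an engineer would, in place of code of your own. Each camera call takes 0.05 s, during which the arm holds its last target. There are 200 camera calls.

## Task

The balance on the bench carries the two racks that will hang on opposite arms of the spin dryer, so they must weigh the same; now one is heavier. Find the one steel knob that evens them out, draw it straight up out of the heavy rack, feel for a free nest in the light rack and seat it fully home, so that with your hand off the pans come to rest level and all four knobs stand upright in their nests. Go gently: the pan you are loading must never bear more than 2.5 kg, your own push counted; drop or topple no knob, and leave everything else on the bench where it is.

Things in the scene. Friction and masses are not known exactly. Their poses are not given: they have to be found in the camera images.
- balance: two-pan balance fixed on the bench: grey base 150 mm (x) by 360 mm (y), 32 mm high; housing, white scale plate and pointer in the middle up to 133 mm. Origin under the base's middle, on the bench; x across the beam, away from the robot, y along the beam to the left pan. Each pan holds a loose white rack: one has three knobs, the other a knob in its middle nest only; which is which changes.
- beam (a joint): tilt of the beam, rad: 0 level, positive when the left pan is high (right side heavier), stops at -0.065 and 0.065. 100 g of difference tips it 0.027 (7.7 mm between the pans); damped, it settles within 1 s. A pushed pan yields 1 mm per 0.26 N beyond the difference of the loads, as far as the rigid stop.
- pan_left: left pan, a flat steel tray 190 mm (x) by 114 mm (y) with a rim 9 mm high, 2 mm thick; centre 140 mm from the pivot at y = +140 mm of the balance. Origin: centre of its floor's upper side (94 mm above the bench when level), axes as the balance's. It stays flat as it rises and sinks. While it is being loaded, rack, knobs and push together must stay under 25 N.
- pan_right: right pan at y = -140 mm, else like the left. The rack in each pan: white plastic block of 260 g, 170 x 72 x 16 mm (top 16 mm above the pan's floor), three through nests of 17.2 mm in a row, 52 mm apart, the middle one at its centre. The row runs roughly along the pan's x; the rack lies up to 5 mm off the pan's middle, turned up to 0.16 rad: not measured, see the knobs in it.
- knob_18: turned steel knob, plain upright cylinder 34 mm across, head 18.5 mm high, about 150 g (within 3 %). Origin: centre of its shoulder (underside of the head), z up; below it a spigot 16 mm across, 12 mm long, end chamfered 1 mm, stands in a nest of a rack with the shoulder on the rack's top.
- knob_32: turned steel knob, plain upright cylinder 34 mm across, head 32.5 mm high, about 250 g (within 3 %). Origin: centre of its shoulder (underside of the head), z up; below it a spigot 16 mm across, 12 mm long, end chamfered 1 mm, stands in a nest of a rack with the shoulder on the rack's top.
- knob_46: turned steel knob, plain upright cylinder 34 mm across, head 46.5 mm high, about 350 g (within 3 %). Origin: centre of its shoulder (underside of the head), z up; below it a spigot 16 mm across, 12 mm long, end chamfered 1 mm, stands in a nest of a rack with the shoulder on the rack's top.
- knob_60: turned steel knob, plain upright cylinder 34 mm across, head 60.5 mm high, about 450 g (within 3 %). Origin: centre of its shoulder (underside of the head), z up; below it a spigot 16 mm across, 12 mm long, end chamfered 1 mm, stands in a nest of a rack with the shoulder on the rack's top.
- print_pad: bystander: spare printing pad, dull red rubber dome on a wooden block 60 by 60 mm, 50 mm high, in front of the balance; origin under its centre
- ink_jar: bystander: jar 64 mm across, 75 mm high, behind the balance on its left; origin under its centre
- screwdriver: bystander: screwdriver 170 mm long lying behind the balance; origin under its middle, x along it
- tape_roll: bystander: roll of paper tape 84 mm across, 24 mm high, left of the balance; origin under its centre
- ink_knife: bystander: ink knife 200 mm long with a wooden handle, lying right of the balance; origin under its middle, x along it
- solvent_bottle: bystander: white bottle 60 mm across, 150 mm high, behind the balance on its right; origin under its centre
Mind the look-alikes: they are no part of the job. What is shaped like the knob_60 but blue, orange or red is not meant.

How it is judged:
By the outcome, as a careful person would: the job done as asked, in the order asked, and still so for the second after the job is handed in, with the robot touching nothing.
It also fails if it takes over 51 s, if anything falls off the work surface, if the arm or the gripper's body presses on something with over 40 N, if the wrist force passes 120 N, or if a joint passes its speed limit or range.

## Working session

There is one attempt and no reset: what is moved stays moved. The work goes in short steps, Python scripts to look and compute and a tool call to move; the robot and the scene stay as the last step left them, time stands still between calls to the robot, and variables do not carry over. Pictures are saved under pics/ and viewed, at most 10 in all, crops included, and the job is handed in when it is done.

```bash
mkdir -p pics; ls; python3 - <<'E'
from rig import bot,capture
import cv2,numpy as np
for n in("side","top"):
    c=capture(n); cv2.imwrite(f"pics/{n}0.png",c["color"][:,:,::-1]); print(n,c["K"].tolist(),np.round(c["view"],4).tolist(),[k for k in c])
s=bot.read_state(); print(s)
E
```

```text
pics
side [[478.337988068264, 0.0, 321.72294406029545], [0.0, 478.337988068264, 238.42566933675442], [0.0, 0.0, 1.0]] [[0.9949, -0.1011, 0.0022, -0.554], [0.0498, 0.5094, 0.8591, -0.0875], [-0.088, -0.8545, 0.5119, -1.0747], [0.0, 0.0, 0.0, 1.0]] ['color', 'K', 'view']
top [[505.0642854948722, 0.0, 311.1304051432035], [0.0, 505.0642854948722, 244.91518771755463], [0.0, 0.0, 1.0]] [[-0.0179, -0.9997, 0.0187, -0.0388], [0.9957, -0.0162, 0.0908, -0.5706], [-0.0905, 0.0203, 0.9957, -1.2327], [0.0, 0.0, 0.0, 1.0]] ['color', 'K', 'view']
{'time_s': 0.1, 'joint_positions': array([ 5.82983538e+01,  3.02737125e+01,  8.21484800e+01, -1.50899148e-03,
        6.76888702e+01, -1.02265678e+01]), 'qvel': array([-0.01595561, -0.06667617, -0.18393532, -0.03076017, -0.121411  ,
       -0.01469078]), 'tau': array([ 9.22555387e-05, -4.40990174e+01, -1.77151126e+01,  6.35213591e-02,
        5.34217141e-02, -6.35743345e-05]), 'position': array([0.22843437, 0.5810578 , 0.22167184]), 'tcp_rot': array([[-9.30580404e-01,  3.66086213e-01, -9.97895994e-04],
       [ 3.66087433e-01,  9.30578975e-01, -1.66199354e-03],
       [ 3.20188109e-04, -1.91193580e-03, -9.99998121e-01]]), 'force': array([ 1.14345699,  1.33430151, -0.10934024]), 'moment': array([ 0.02274508, -0.04532401, -0.00451333]), 'grasp_force': 0.0, 'opening': 0.9962751060914947}
```

View pics/top0.png

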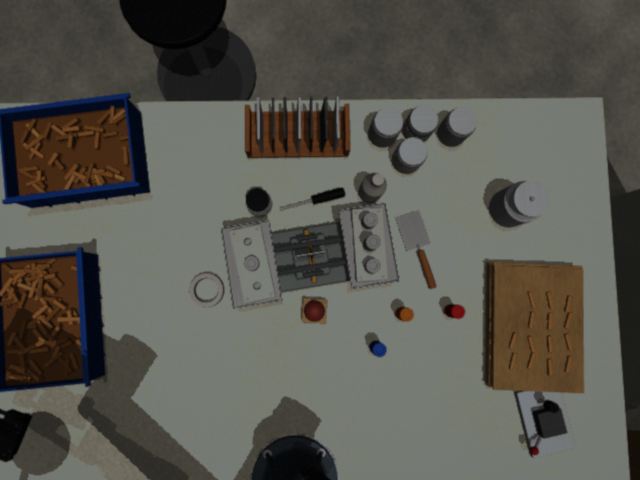

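View pics/side0.png

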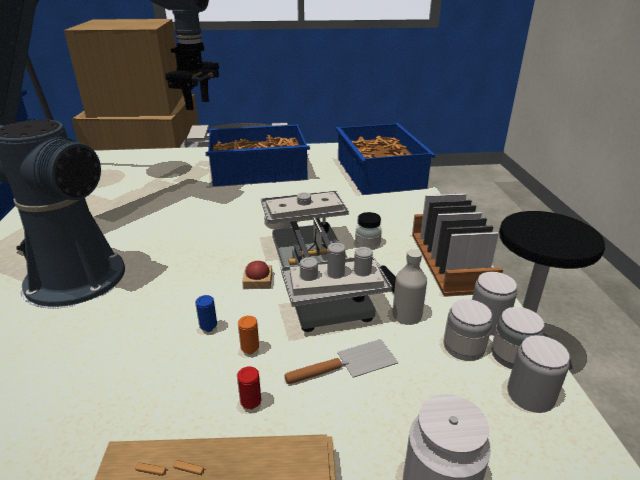

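The top view shows the right rack with three knobs at (369,220), (371,241) and (372,265). The left rack has one short knob at (251,263), with free nests at (248,241) and (257,286). I'll measure heights by combining the two views.

```bash
cat > h.py <<'E'
import numpy as np,cv2
from rig import bot,capture
def cam(name):
    s=bot.read_state(); c=capture(name); K=c["K"]
    if name=="wrist":
        T=np.eye(4);T[:3,:3]=s["tcp_rot"];T[:3,3]=s["position"]; V=np.linalg.inv(T@c["mount"])
    else: V=c["view"]
    return c["color"],K,V
def ray(K,V,u,v):
    d=V[:3,:3].T@np.array([(u-K[0,2])/K[0,0],-(v-K[1,2])/K[1,1],-1.]); return -V[:3,:3].T@V[:3,3],d
def plane(K,V,u,v,z):
    o,d=ray(K,V,u,v); return o+d*(z-o[2])/d[2]
def proj(K,V,p):
    q=V[:3,:3]@p+V[:3,3]; return K[0,0]*q[0]/-q[2]+K[0,2],-K[1,1]*q[1]/-q[2]+K[1,2]
def tri(*obs):
    A=np.zeros((3,3));b=np.zeros(3)
    for K,V,u,v in obs:
        o,d=ray(K,V,u,v);d/=np.linalg.norm(d);P=np.eye(3)-np.outer(d,d);A+=P;b+=P@o
    p=np.linalg.solve(A,b); return p,[np.hypot(*(np.array(proj(K,V,p))-(u,v))) for K,V,u,v in obs]
E
python3 - <<'E'
from h import *
ct,Kt,Vt=cam("top");cs,Ks,Vs=cam("side")
print(plane(Kt,Vt,311,256,.12))
a=cv2.resize(ct[195:315,215:405],(0,0),fx=4,fy=4,interpolation=cv2.INTER_CUBIC)
b=cv2.resize(cs[185:335,255:395],(0,0),fx=4,fy=4,interpolation=cv2.INTER_CUBIC)
cv2.imwrite("pics/t1.png",a[:,:,::-1]);cv2.imwrite("pics/s1.png",b[:,:,::-1]);print(a.shape,b.shape)
for nm,u,v in(("rf",369,220),("rm",371,241),("rn",372,265),("l",251,263),("n1",248,241),("n2",257,286)):
    for z in(.12,.15): print(nm,z,plane(Kt,Vt,u,v,z).round(4),np.round(proj(Ks,Vs,plane(Kt,Vt,u,v,z)),1))
E
```

```text
[ 0.53573509 -0.04586723  0.12      ]
(480, 760, 3) (600, 560, 3)
rf 0.12 [ 0.6173 -0.1821  0.12  ] [363.  262.8]
rf 0.15 [ 0.6131 -0.1779  0.15  ] [361.2 248.4]
rm 0.12 [ 0.5682 -0.1853  0.12  ] [337.7 265.1]
rm 0.15 [ 0.5653 -0.1811  0.15  ] [336.2 250.6]
rn 0.12 [ 0.5126 -0.186   0.12  ] [308.5 266.9]
rn 0.15 [ 0.5112 -0.1818  0.15  ] [307.3 252.3]
l 0.12 [0.5219 0.0921 0.12  ] [303.3 201.2]
l 0.15 [0.5202 0.0891 0.15  ] [302.5 190.3]
n1 0.12 [0.5728 0.0986 0.12  ] [324.3 199.1]
n1 0.15 [0.5697 0.0954 0.15  ] [323.2 188.3]
n2 0.12 [0.4691 0.0788 0.12  ] [281.2 204.7]
n2 0.15 [0.4688 0.0761 0.15  ] [280.6 193.6]
```

View pics/t1.png

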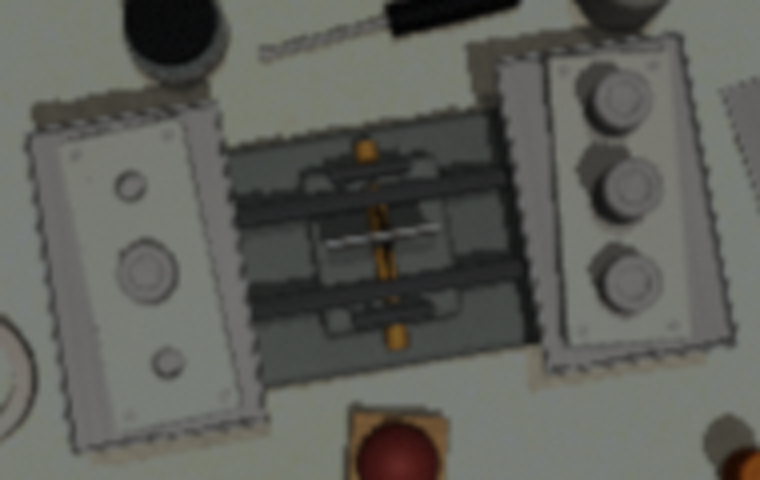

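View pics/s1.png

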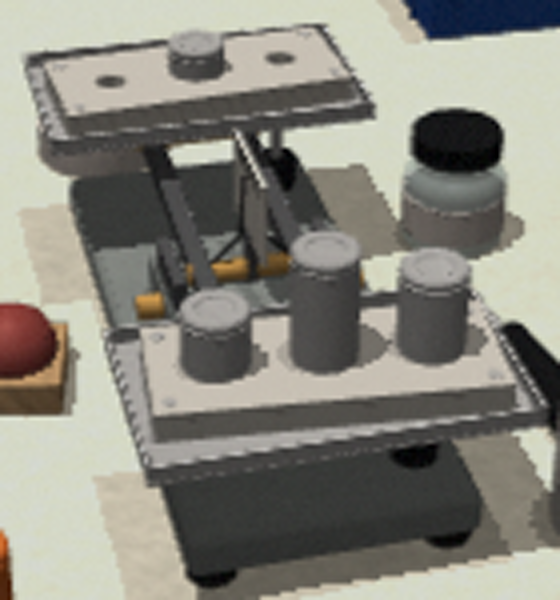

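The left pan is high and holds the shortest knob, with free nests at about (247,241) and (257,285). The right rack holds three knobs: 32 near, 60 in the middle, 46 far. By mass 150 + 450 = 250 + 350, so the middle tall knob should move. Next I'll triangulate to check.

```bash
python3 - <<'E'
from h import *
ct,Kt,Vt=cam("top");cs,Ks,Vs=cam("side")
P={}
for n,t,s in(("far46",(625,96),(435,268)),("mid60",(637,185),(326,246)),("near32",(635,280),(215,308)),("left18",(149,270),(196,42)),("nestF",(131,186),(280,58)),("nestN",(168,362),(110,81))):
    p,e=tri((Kt,Vt,215+t[0]/4-.4,195+t[1]/4-.4),(Ks,Vs,255+s[0]/4-.4,185+s[1]/4-.4)); P[n]=p; print(n,p.round(4),np.round(e,1))
for a,b in(("near32","far46"),("nestN","nestF")):
    d=P[b]-P[a];print(a,b,np.linalg.norm(d[:2]),np.degrees(np.arctan2(d[1],d[0])))
s=bot.read_state();R=s["tcp_rot"];print(np.degrees(np.arctan2(R[1,1],R[0,1])))
c=capture("wrist");print(c["K"],c["mount"].round(4))
print("to above", R.T@(np.array([P["mid60"][0],P["mid60"][1],.30])-s["position"]))
E
```

```text
far46 [ 0.6166 -0.1828  0.1457] [0.1 0.1]
mid60 [ 0.5643 -0.1857  0.1627] [0. 0.]
near32 [ 0.5126 -0.1873  0.1329] [0.1 0.1]
left18 [0.5228 0.0884 0.1378] [0.1 0.1]
nestF [0.5732 0.1001 0.1192] [0.2 0.2]
nestN [0.4712 0.0797 0.119 ] [0. 0.]
near32 far46 0.10410324127893783 2.4716429176584604
nestN nestF 0.1040271818783877 11.312560393121911
68.52715686296857
[[388.94283572   0.         314.47960952]
 [  0.         388.94283572 239.09888072]
 [  0.           0.           1.        ]] [[-1.000e-04  9.613e-01  2.754e-01  7.550e-02]
 [ 1.000e+00  3.000e-04 -7.000e-04 -8.000e-04]
 [-7.000e-04  2.754e-01 -9.613e-01 -1.624e-01]
 [ 0.000e+00  0.000e+00  0.000e+00  1.000e+00]]
to above [-0.59312657 -0.59103832 -0.07743243]
```

The manual's scale: shifts go in cm and turns go in units of 2 degrees. Converting my numbers, -0.593 m is -59.3, -0.591 m is -59.1, -24 degrees is -12.

Request:
{"api": "hand_motion", "payload": {"ticks": [{"d": [-5, -5, -7.7], "turn_vec": [0, 0, -2], "aperture": 0.75}, {"d": [-59.3, -59.1, -7.7], "turn_vec": [0, 0, -12], "aperture": 0.75}, {"d": [-59.3, -59.1, -7.7], "turn_vec": [0, 0, -12], "aperture": 0.75}, {"d": [-59.3, -59.1, -7.7], "turn_vec": [0, 0, -12], "aperture": 0.75}, {"d": [-59.3, -59.1, -7.7], "turn_vec": [0, 0, -12], "aperture": 0.75}, {"d": [-59.3, -59.1, -7.7], "turn_vec": [0, 0, -12], "aperture": 0.75}, {"d": [-59.3, -59.1, -7.7], "turn_vec": [0, 0, -12], "aperture": 0.75}, {"d": [-59.3, -59.1, -7.7], "turn_vec": [0, 0, -12], "aperture": 0.75}, {"d": [-59.3, -59.1, -7.7], "turn_vec": [0, 0, -12], "aperture": 0.75}, {"d": [-59.3, -59.1, -7.7], "turn_vec": [0, 0, -12], "aperture": 0.75}, {"d": [-59.3, -59.1, -7.7], "turn_vec": [0, 0, -12], "aperture": 0.75}, {"d": [-59.3, -59.1, -7.7], "turn_vec": [0, 0, -12], "aperture": 0.75}, {"d": [-59.3, -59.1, -7.7], "turn_vec": [0, 0, -12], "aperture": 0.75}, {"d": [-59.3, -59.1, -7.7], "turn_vec": [0, 0, -12], "aperture": 0.75}, {"d": [-59.3, -59.1, -7.7], "turn_vec": [0, 0, -12], "aperture": 0.75}, {"d": [-59.3, -59.1, -7.7], "turn_vec": [0, 0, -12], "aperture": 0.75}, {"d": [-59.3, -59.1, -7.7], "turn_vec": [0, 0, -12], "aperture": 0.75}, {"d": [-59.3, -59.1, -7.7], "turn_vec": [0, 0, -12], "aperture": 0.75}, {"d": [-59.3, -59.1, -7.7], "turn_vec": [0, 0, -12], "aperture": 0.75}, {"d": [-59.3, -59.1, -7.7], "turn_vec": [0, 0, -12], "aperture": 0.75}]}}

```text
time_s: 2.35
position: [0.5634, -0.1842, 0.2991]
tcp_rot: [[-0.999, -0.044, -0.002], [-0.044, 0.999, 0.002], [0.002, 0.002, -1.0]]
force: [0.1, -0.0, 0.2]
opening: 0.75
grasp_force: 0.0
```

```bash
python3 - <<'E'
from h import *
c,K,V=cam("wrist");s=bot.read_state();print(s["position"],s["tcp_rot"].round(4).tolist(),s["joint_positions"].round(1),s["force"])
for p in((.5643,-.1857,.1627),(.6166,-.1828,.1457),(.5126,-.1873,.1329)):print(np.round(proj(K,V,np.array(p)),1))
cv2.imwrite("pics/w1.png",c[:,:,::-1]);np.savez("w1.npz",c=c,K=K,V=V)
E
```

```text
[ 0.56333397 -0.18370794  0.2992889 ] [[-0.999, -0.0452, -0.0014], [-0.0452, 0.999, 0.0014], [0.0013, 0.0014, -1.0]] [ -28.9   23.3   81.4    0.    75.4 -121.5] [-0.63507753  0.56284466  0.36839191]
[313.  228.4]
[313.7 281.8]
[313.8 159.2]
```

View pics/w1.png

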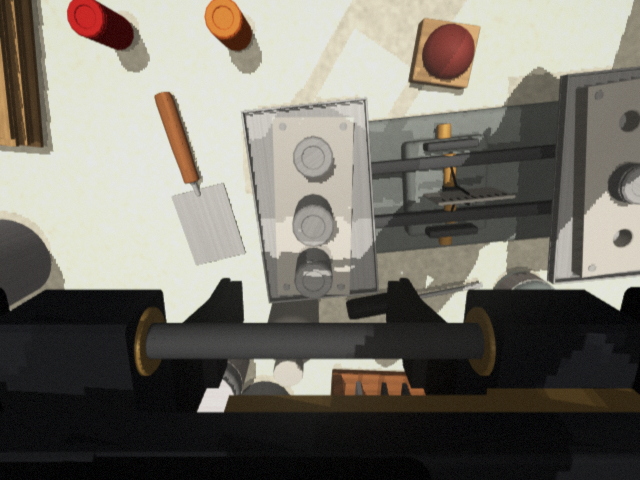

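The wrist view shows the three knob heads near (313,158), (315,224) and (314,275), close to the predictions. I'll refine the middle one with a circle fit.

```bash
python3 - <<'E'
from h import *
d=np.load("w1.npz");c,K,V=d["c"],d["K"],d["V"]
g=cv2.cvtColor(c,cv2.COLOR_RGB2GRAY)[130:300,270:360];g=cv2.resize(g,(0,0),fx=4,fy=4,interpolation=cv2.INTER_CUBIC)
h=cv2.HoughCircles(cv2.GaussianBlur(g,(0,0),3),cv2.HOUGH_GRADIENT,1,100,param1=80,param2=25,minRadius=60,maxRadius=100)
for u,v,r in h[0]:
    u=u/4+270-.4;v=v/4+130-.4;print(u,v,r/4,[plane(K,V,u,v,z)[:2].round(4) for z in(.1335,.1475,.162)])
s=bot.read_state();R=s["tcp_rot"]
print(R.T@(np.array([.5643,-.1857,.1315-.019])-s["position"]))
E
```

```text
312.975 213.475 18.775 [array([ 0.5585, -0.186 ]), array([ 0.5555, -0.1861]), array([ 0.5523, -0.1862])]
[-0.00112531 -0.00229919  0.18678448]
```

Request:
{"api": "hand_motion", "payload": {"ticks": [{"d": [-0.1, -0.2, 5], "aperture": 0.7}, {"d": [-0.1, -0.2, 9], "aperture": 0.7}, {"d": [-0.1, -0.2, 12], "aperture": 0.7}, {"d": [-0.1, -0.2, 14.5], "aperture": 0.7}, {"d": [-0.1, -0.2, 16.5], "aperture": 0.7}, {"d": [-0.1, -0.2, 18], "aperture": 0.7}, {"d": [-0.1, -0.2, 18], "aperture": 0.7}, {"d": [-0.1, -0.2, 18], "aperture": 0.7}]}}

```text
time_s: 3.2
position: [0.5652, -0.186, 0.1201]
tcp_rot: [[-0.999, -0.046, -0.0], [-0.046, 0.999, 0.0], [0.0, 0.0, -1.0]]
force: [0.6, -0.6, -0.6]
opening: 0.704
grasp_force: 0.0
```

```bash
python3 - <<'E'
from h import *
c,K,V=cam("wrist");s=bot.read_state();print(s["position"],s["force"])
for n in("side","wrist"):
    c,K,V=cam(n)
    if n=="side": c=cv2.resize(c[150:310,230:430],(0,0),fx=2.7,fy=3,interpolation=cv2.INTER_CUBIC)
    cv2.imwrite(f"pics/{n}2.png",c[:,:,::-1])
E
```

```text
[ 0.56578351 -0.18663522  0.12066704] [ 0.24708765 -0.61157117  0.02688174]
```

View pics/wrist2.png

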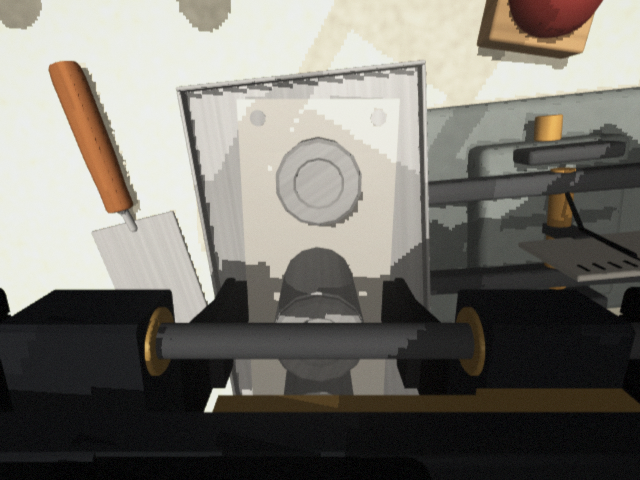

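The knob sits about 1.3 mm to the +y side of the finger midline: knob centre near u = 319.5, fingers near 316. I'll shift and close.

Request:
{"api": "hand_motion", "payload": {"ticks": [{"d": [0, 0.13, 0], "aperture": 0.7}, {"d": [0, 0.13, 0], "aperture": 0.5}, {"d": [0, 0.13, 0], "aperture": 0.42}, {"d": [0, 0.13, 0], "aperture": 0.3}, {"d": [0, 0.13, 0], "aperture": 0.3}, {"d": [0, 0.13, 0], "aperture": 0.3}, {"d": [0, 0.13, 0], "aperture": 0.3}]}}

```text
time_s: 4.05
position: [0.5652, -0.1858, 0.1196]
tcp_rot: [[-0.999, -0.044, -0.0], [-0.044, 0.999, 0.001], [0.0, 0.001, -1.0]]
force: [-0.3, 1.0, 0.5]
opening: 0.386
grasp_force: 30.0
```

Request:
{"api": "hand_motion", "payload": {"ticks": [{"d": [0, 0.13, -0.2], "aperture": 0.3}, {"d": [0, 0.13, -0.4], "aperture": 0.3}, {"d": [0, 0.13, -0.6], "aperture": 0.3}, {"d": [0, 0.13, -0.8], "aperture": 0.3}, {"d": [0, 0.13, -1], "aperture": 0.3}, {"d": [0, 0.13, -1.2], "aperture": 0.3}, {"d": [0, 0.13, -1.4], "aperture": 0.3}, {"d": [0, 0.13, -1.7], "aperture": 0.3}, {"d": [0, 0.13, -2.2], "aperture": 0.3}, {"d": [0, 0.13, -3], "aperture": 0.3}, {"d": [0, 0.13, -4.5], "aperture": 0.3}, {"d": [0, 0.13, -6.5], "aperture": 0.3}, {"d": [0, 0.13, -9], "aperture": 0.3}, {"d": [0, 0.13, -12], "aperture": 0.3}, {"d": [0, 0.13, -13], "aperture": 0.3}, {"d": [0, 0.13, -13], "aperture": 0.3}]}}

```text
time_s: 5.65
position: [0.5663, -0.1853, 0.2517]
tcp_rot: [[-0.999, -0.044, 0.004], [-0.044, 0.999, -0.002], [-0.004, -0.003, -1.0]]
force: [0.6, 0.2, -4.6]
opening: 0.385
grasp_force: 30.0
```

```bash
python3 - <<'E'
from h import *
ct,Kt,Vt=cam("top");cs,Ks,Vs=cam("side");cw,K,V=cam("wrist")
s=bot.read_state();R=s["tcp_rot"];p=s["position"];print(p,s["force"],s["opening"],s["moment"])
for n,q in(("F",(.5732,.1001)),("N",(.4712,.0797))): print(n,R.T@(np.array([*q,p[2]])-p))
im=np.hstack([cv2.resize(cs[140:340,230:400],(340,400)),cv2.resize(cw,(0,0),fx=.7,fy=.7)[:400] if 0 else cv2.resize(cw,(460,400))])
cv2.imwrite("pics/l3.png",im[:,:,::-1])
E
```

```text
[ 0.5640802  -0.18420767  0.24798294] [-0.74884696  0.61177347 -5.11886027] 0.3820041345393067 [0.0157903  0.03509587 0.05425488]
F [-0.02163537  0.2836296   0.00043141]
N [0.08116385 0.26774228 0.00070239]
```

View pics/l3.png

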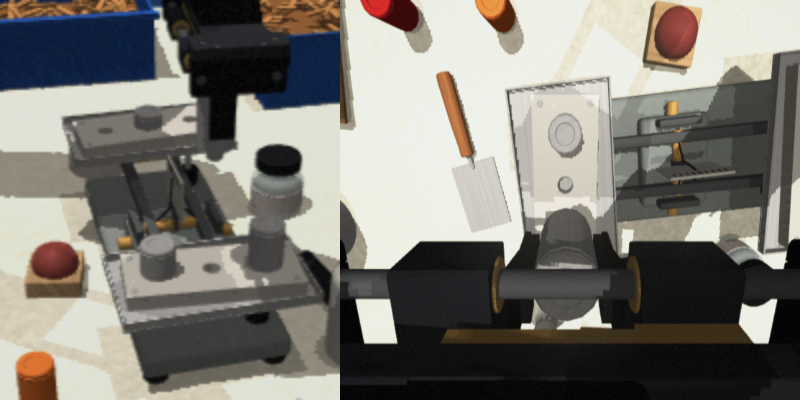

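The knob is lifted and held cleanly (about 4.6–5 N), and the other two still stand in the right rack. I'll carry it above the middle of the left rack so the near nest is visible.

Scaled: 0.03 m is 3, 0.276 m is 27.6, -8.8 degrees is -4.4.

Request:
{"api": "hand_motion", "payload": {"ticks": [{"d": [0.1, 1, 0], "turn_vec": [0, 0, -0.25], "aperture": 0.3}, {"d": [0.3, 3, 0], "turn_vec": [0, 0, -0.5], "aperture": 0.3}, {"d": [0.6, 5.5, 0], "turn_vec": [0, 0, -1], "aperture": 0.3}, {"d": [1, 8.5, 0], "turn_vec": [0, 0, -1.5], "aperture": 0.3}, {"d": [1.3, 11.5, 0], "turn_vec": [0, 0, -2], "aperture": 0.3}, {"d": [1.6, 14.5, 0], "turn_vec": [0, 0, -2.5], "aperture": 0.3}, {"d": [2, 17.5, 0], "turn_vec": [0, 0, -3], "aperture": 0.3}, {"d": [2.3, 20.5, 0], "turn_vec": [0, 0, -3.5], "aperture": 0.3}, {"d": [2.6, 23.5, 0], "turn_vec": [0, 0, -4], "aperture": 0.3}, {"d": [2.8, 25.5, 0], "turn_vec": [0, 0, -4.4], "aperture": 0.3}, {"d": [2.9, 26.8, 0], "turn_vec": [0, 0, -4.4], "aperture": 0.3}, {"d": [3, 27.6, 0], "turn_vec": [0, 0, -4.4], "aperture": 0.3}, {"d": [3, 27.6, 0], "turn_vec": [0, 0, -4.4], "aperture": 0.3}, {"d": [3, 27.6, 0], "turn_vec": [0, 0, -4.4], "aperture": 0.3}, {"d": [3, 27.6, 0], "turn_vec": [0, 0, -4.4], "aperture": 0.3}]}}

```text
time_s: 7.3
position: [0.5234, 0.0887, 0.2495]
tcp_rot: [[-0.981, -0.195, 0.0], [-0.195, 0.981, -0.0], [-0.0, -0.0, -1.0]]
force: [0.6, -0.5, -4.9]
opening: 0.386
grasp_force: 30.0
```

```bash
python3 - <<'E'
from h import *
cw,K,V=cam("wrist")
s=bot.read_state();R=s["tcp_rot"];p=s["position"];print(p,s["force"],s["opening"],R.round(4).tolist())
np.savez("w4.npz",c=cw,K=K,V=V)
for q in((.5732,.1001,.119),(.4712,.0797,.119),(.5228,.0884,.1378)):print(np.round(proj(K,V,np.array(q)),1))
cv2.imwrite("pics/w4.png",cw[:,:,::-1])
E
```

```text
[0.52334933 0.08869475 0.24949745] [ 0.27593652 -0.78169027 -4.77833905] 0.38167260097936934 [[-0.9808, -0.1951, 0.0], [-0.1951, 0.9808, -0.0003], [0.0, -0.0003, -1.0]]
[317.  289.9]
[317.1 159.8]
[315.  234.7]
```

View pics/w4.png

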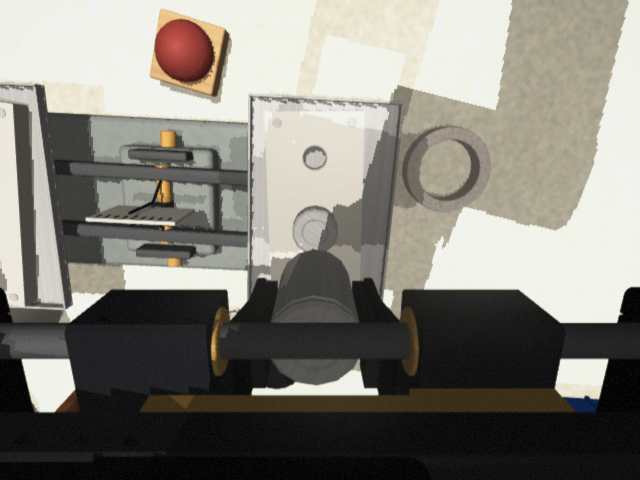

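The near nest appears at (315,157), the 18 knob at (314,230), and the held knob is centred between the fingers. Combining both views puts the nest at about (0.4714, 0.079). I'll move above it and come down near the rack top.

Scaled: 0.09 m is 9, 0.0521 m is 5.21.

Request:
{"api": "hand_motion", "payload": {"ticks": [{"d": [1.2, 0, 0], "aperture": 0.3}, {"d": [3, 0, 1], "aperture": 0.3}, {"d": [4.5, 0.06, 3], "aperture": 0.3}, {"d": [5.21, 0.06, 5], "aperture": 0.3}, {"d": [5.21, 0.06, 7], "aperture": 0.3}, {"d": [5.21, 0.06, 8.3], "aperture": 0.3}, {"d": [5.21, 0.06, 9], "aperture": 0.3}, {"d": [5.21, 0.06, 9.4], "aperture": 0.3}, {"d": [5.21, 0.06, 9.6], "aperture": 0.3}, {"d": [5.21, 0.06, 9.6], "aperture": 0.3}, {"d": [5.21, 0.06, 9.6], "aperture": 0.3}]}}

```text
time_s: 8.45
position: [0.4723, 0.0799, 0.1541]
tcp_rot: [[-0.981, -0.196, 0.001], [-0.196, 0.981, -0.0], [-0.001, -0.0, -1.0]]
force: [-0.1, 0.8, -4.2]
opening: 0.382
grasp_force: 30.0
```

Request:
{"api": "hand_motion", "payload": {"ticks": [{"d": [0, 0, 0.2], "aperture": 0.3}, {"d": [0, 0, 0.4], "aperture": 0.3}, {"d": [0, 0, 0.5], "aperture": 0.3}, {"d": [0, 0, 0.6], "aperture": 0.3}, {"d": [0, 0, 0.6], "aperture": 0.3}, {"d": [0, 0, 0.6], "aperture": 0.3}]}}

```text
time_s: 9.05
position: [0.4721, 0.08, 0.1477]
tcp_rot: [[-0.981, -0.196, 0.001], [-0.196, 0.981, 0.0], [-0.001, -0.0, -1.0]]
force: [0.6, 0.1, -1.9]
opening: 0.387
grasp_force: 30.0
```

Scaled: -0.0009 m is -0.09, 0.0002 m is 0.02.

Request:
{"api": "hand_motion", "payload": {"ticks": [{"d": [0.02, -0.09, 0], "aperture": 0.3}, {"d": [0.02, -0.09, 0], "aperture": 0.3}, {"d": [0.02, -0.09, 0], "aperture": 0.3}]}}

```text
time_s: 9.35
position: [0.4715, 0.079, 0.1473]
tcp_rot: [[-0.981, -0.196, -0.001], [-0.196, 0.981, -0.0], [0.001, 0.0, -1.0]]
force: [-0.6, -0.5, -5.1]
opening: 0.386
grasp_force: 30.0
```

```bash
python3 - <<'E'
from h import *
cs,Ks,Vs=cam("side");s=bot.read_state();print(s["position"],s["force"],s["moment"])
cw,K,V=cam("wrist")
im=np.hstack([cv2.resize(cs[150:250,250:360],(440,400),interpolation=cv2.INTER_CUBIC),cw[120:380,180:440][:,:][:400] if 0 else cv2.resize(cw[100:400,190:460],(360,400))])
cv2.imwrite("pics/c5.png",im[:,:,::-1])
E
```

```text
[0.47159107 0.07897252 0.14734081] [ 0.6895693  -0.14368434 -5.46100465] [ 0.01051325  0.03724597 -0.03128425]
```

View pics/c5.png

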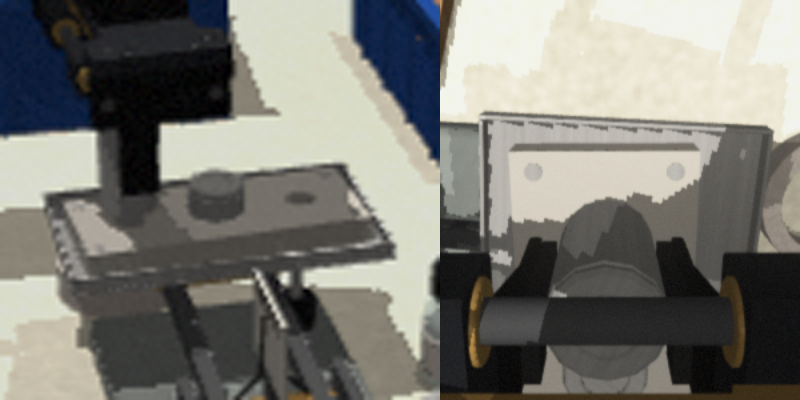

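The contact force vanished after the shift, so the spigot found the nest. Lowering further.

Scaled: 0.006 m is 0.6, 0.005 m is 0.5.

Request:
{"api": "hand_motion", "payload": {"ticks": [{"d": [0, 0, 0.1], "aperture": 0.3}, {"d": [0, 0, 0.2], "aperture": 0.3}, {"d": [0, 0, 0.3], "aperture": 0.3}, {"d": [0, 0, 0.4], "aperture": 0.3}, {"d": [0, 0, 0.5], "aperture": 0.3}, {"d": [0, 0, 0.6], "aperture": 0.3}, {"d": [0, 0, 0.6], "aperture": 0.3}, {"d": [0, 0, 0.6], "aperture": 0.3}]}}

```text
time_s: 10.25
position: [0.4719, 0.079, 0.1415]
tcp_rot: [[-0.981, -0.196, -0.0], [-0.196, 0.981, 0.0], [0.0, 0.0, -1.0]]
force: [0.4, 0.4, -4.2]
opening: 0.384
grasp_force: 30.0
```

Request:
{"api": "hand_motion", "payload": {"ticks": [{"d": [0, 0, 0.1], "aperture": 0.3}, {"d": [0, 0, 0.2], "aperture": 0.3}, {"d": [0, 0, 0.3], "aperture": 0.3}, {"d": [0, 0, 0.4], "aperture": 0.3}, {"d": [0, 0, 0.5], "aperture": 0.3}, {"d": [0, 0, 0.5], "aperture": 0.3}, {"d": [0, 0, 0.5], "aperture": 0.3}]}}

```text
time_s: 10.95
position: [0.4718, 0.0791, 0.1366]
tcp_rot: [[-0.981, -0.196, -0.0], [-0.196, 0.981, 0.0], [0.0, 0.0, -1.0]]
force: [-0.4, 1.7, -1.0]
opening: 0.382
grasp_force: 30.0
```

Request:
{"api": "hand_motion", "payload": {"ticks": [{"d": [0, 0, 0.1], "aperture": 0.3}, {"d": [0, 0, 0.2], "aperture": 0.3}, {"d": [0, 0, 0.3], "aperture": 0.3}, {"d": [0, 0, 0.4], "aperture": 0.3}, {"d": [0, 0, 0.4], "aperture": 0.3}, {"d": [0, 0, 0.4], "aperture": 0.3}]}}

```text
time_s: 11.55
position: [0.4718, 0.0792, 0.1325]
tcp_rot: [[-0.981, -0.196, -0.0], [-0.196, 0.981, 0.0], [0.0, 0.0, -1.0]]
force: [-1.1, 2.3, -1.4]
opening: 0.39
grasp_force: 30.0
```

Scaled: 0.0005 m is 0.05, 0.007 m is 0.7.

Request:
{"api": "hand_motion", "payload": {"ticks": [{"d": [0, 0.04, 0.1], "aperture": 0.3}, {"d": [0, 0.05, 0.2], "aperture": 0.3}, {"d": [0, 0.05, 0.3], "aperture": 0.3}, {"d": [0, 0.05, 0.4], "aperture": 0.3}, {"d": [0, 0.05, 0.5], "aperture": 0.3}, {"d": [0, 0.05, 0.6], "aperture": 0.3}, {"d": [0, 0.05, 0.7], "aperture": 0.3}, {"d": [0, 0.05, 0.7], "aperture": 0.3}, {"d": [0, 0.05, 0.7], "aperture": 0.3}]}}

```text
time_s: 12.45
position: [0.4718, 0.0793, 0.1255]
tcp_rot: [[-0.98, -0.197, 0.0], [-0.197, 0.98, -0.0], [-0.0, -0.0, -1.0]]
force: [-0.5, -2.1, 1.1]
opening: 0.378
grasp_force: 30.0
```

Request:
{"api": "hand_motion", "payload": {"ticks": [{"d": [0, 0, -0.1], "aperture": 0.3}, {"d": [0, 0, -0.2], "aperture": 0.3}, {"d": [0, 0, -0.3], "aperture": 0.3}, {"d": [0, 0, -0.3], "aperture": 0.3}, {"d": [0, 0, -0.3], "aperture": 0.3}]}}

```text
time_s: 12.95
position: [0.4718, 0.0794, 0.1286]
tcp_rot: [[-0.981, -0.196, 0.0], [-0.196, 0.981, -0.0], [-0.0, -0.0, -1.0]]
force: [-1.5, -1.9, -0.1]
opening: 0.383
grasp_force: 30.0
```

Scaled: -0.0003 m is -0.03.

Request:
{"api": "hand_motion", "payload": {"ticks": [{"d": [0, -0.03, 0], "aperture": 0.3}, {"d": [0, -0.03, 0], "aperture": 0.3}, {"d": [0, -0.03, 0], "aperture": 0.4}, {"d": [0, -0.03, 0], "aperture": 0.42}, {"d": [0, -0.03, 0], "aperture": 0.45}, {"d": [0, -0.03, 0], "aperture": 0.55}, {"d": [0, -0.03, 0], "aperture": 0.65}, {"d": [0, -0.03, 0], "aperture": 0.7}, {"d": [0, -0.03, 0], "aperture": 0.7}, {"d": [0, -0.03, 0], "aperture": 0.7}]}}

```text
time_s: 13.95
position: [0.4718, 0.0792, 0.1286]
tcp_rot: [[-0.981, -0.196, 0.0], [-0.196, 0.981, 0.0], [-0.0, 0.0, -1.0]]
force: [0.2, -0.1, 0.0]
opening: 0.694
grasp_force: 0.0
```

Request:
{"api": "hand_motion", "payload": {"ticks": [{"d": [0, 0, -0.5], "aperture": 0.7}, {"d": [0, 0, -2], "aperture": 0.7}, {"d": [0, 0, -4.5], "aperture": 0.7}, {"d": [0, 0, -8], "aperture": 0.7}, {"d": [0, 0, -12], "aperture": 0.7}, {"d": [0, 0, -16], "aperture": 0.7}, {"d": [-2, 0, -18], "aperture": 0.7}, {"d": [-5, 0, -18], "aperture": 0.7}, {"d": [-6, 0, -18], "aperture": 0.7}, {"d": [-6, 0, -18], "aperture": 0.7}, {"d": [-6, 0, -18], "aperture": 0.7}, {"d": [-6, 0, -18], "aperture": 0.7}, {"d": [-6, 0, -18], "aperture": 0.7}, {"d": [-6, 0, -18], "aperture": 0.7}]}}

```text
time_s: 15.35
position: [0.53, 0.0909, 0.3084]
tcp_rot: [[-0.981, -0.196, -0.001], [-0.196, 0.981, -0.0], [0.001, 0.0, -1.0]]
force: [-0.3, 0.4, -0.9]
opening: 0.701
grasp_force: 0.0
```

```bash
python3 - <<'E'
from h import *
cs,Ks,Vs=cam("side");cw,K,V=cam("wrist")
im=np.hstack([cv2.resize(cs[170:330,240:400],(440,440),interpolation=cv2.INTER_CUBIC),cv2.resize(cw[0:360,140:460],(360,440))])
cv2.imwrite("pics/c6.png",im[:,:,::-1])
E
```

```text
(no output)
```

View pics/c6.png

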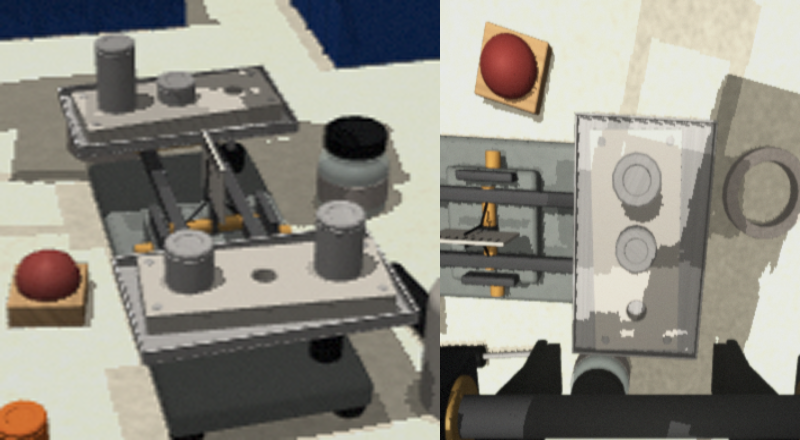

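The left pan has sunk and the right has risen. The tall knob stands upright at (282,185) in the side view and the other three are in place. A quick numeric check comes before handing in.

```bash
python3 - <<'E'
from h import *
cs,Ks,Vs=cam("side")
f=lambda u,v:(240+u*160/440,170+v*160/440)
for n,q,o in(("60",(.4709,.0792,.1705),f(115,42)),("18",(.5228,.0884,.1287),f(176,77)),("32",(.5126,-.1873,.1425),f(188,240)),("46",(.6166,-.1828,.1565),f(340,212)),("nest",(.5643,-.1857,.110),f(264,275))):print(n,np.round(proj(Ks,Vs,np.array(q)),1),np.round(o,1))
E
```

```text
60 [281.1 184.9] [281.8 185.3]
18 [303.7 198.6] [304. 198.]
32 [308.4 257.3] [308.4 257.3]
46 [363.7 246.7] [363.6 247.1]
nest [335.6 269.7] [336. 270.]
```

Everything matches a level, fully seated state to within half a pixel or so.

```bash
python3 -c "
from rig import bot
print(bot.hand_in())"
```

```text
the job is handed in; nothing more can be done
None
```

The 60 mm knob now sits fully home in the left rack's near nest. In the last picture, with the hand off, both pans were level within what the camera resolves and all four knobs stood upright; the job is handed in.

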